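Kit the silver profile pieces into their length cradles

TASK

Pick out the four silver profile pieces and lay each one flat in the cradle made for its length: the cradle with the blue stops takes the shortest, green the next, yellow the next and red the longest, each piece lying lengthwise between the stops and wholly on the base. Leave the two black pieces where they lie.

Things in the scene. Friction and masses are not known exactly. Their poses are not given: they have to be found in the camera images.
- silver50_mid (a point): Centre of the loose silver (plain aluminium) slotted profile piece 50 mm long: a bar of square section, 50 x 30 x 30 mm, 60 g give or take a quarter, lying on the table with its centre 15 mm up. x runs along its length, z up.
- silver75_mid (a point): Centre of the loose silver (plain aluminium) slotted profile piece 75 mm long: a bar of square section, 75 x 30 x 30 mm, 90 g give or take a quarter, lying on the table with its centre 15 mm up. x runs along its length, z up.
- silver100_mid (a point): Centre of the loose silver (plain aluminium) slotted profile piece 100 mm long: a bar of square section, 100 x 30 x 30 mm, 120 g give or take a quarter, lying on the table with its centre 15 mm up. x runs along its length, z up.
- silver125_mid (a point): Centre of the loose silver (plain aluminium) slotted profile piece 125 mm long: a bar of square section, 125 x 30 x 30 mm, 150 g give or take a quarter, lying on the table with its centre 15 mm up. x runs along its length, z up.
- black75_mid (a point): Centre of a loose black profile piece, 75 x 30 x 30 mm, the same shape as a silver piece but black all over; it is not part of the order and stays where it is. x along its length, z up.
- black100_mid (a point): Centre of a loose black profile piece, 100 x 30 x 30 mm, the same shape as a silver piece but black all over; it is not part of the order and stays where it is. x along its length, z up.
- cradle50_floor (a point): Cradle for the 50 mm piece, fixed to the table: a plywood base 94 x 56 mm and 6 mm thick with a blue stop block across each end (12 mm thick, 22 mm high above the table), 70 mm clear between the stops, open along both sides. This point is the middle of the upper face of its base, 6 mm above the table. x runs from stop to stop, y across the base, z up.
- cradle75_floor (a point): Cradle for the 75 mm piece, fixed to the table: a plywood base 119 x 56 mm and 6 mm thick with a green stop block across each end (12 mm thick, 22 mm high above the table), 95 mm clear between the stops, open along both sides. This point is the middle of the upper face of its base, 6 mm above the table. x runs from stop to stop, y across the base, z up.
- cradle100_floor (a point): Cradle for the 100 mm piece, fixed to the table: a plywood base 144 x 56 mm and 6 mm thick with a yellow stop block across each end (12 mm thick, 22 mm high above the table), 120 mm clear between the stops, open along both sides. This point is the middle of the upper face of its base, 6 mm above the table. x runs from stop to stop, y across the base, z up.
- cradle125_floor (a point): Cradle for the 125 mm piece, fixed to the table: a plywood base 169 x 56 mm and 6 mm thick with a red stop block across each end (12 mm thick, 22 mm high above the table), 145 mm clear between the stops, open along both sides. This point is the middle of the upper face of its base, 6 mm above the table. x runs from stop to stop, y across the base, z up.
Not all that is in view belongs to the job. Leave any pink look-alike of the part that bears silver50_mid alone. What is shaped like the part that bears cradle75_floor but pink is not meant.

How it is judged:
By the outcome, as a careful person would: the job done as asked, in the order asked, and still so for the second after the job is handed in, with the robot touching nothing.
It also fails if it takes over 112 s, if anything falls off the work surface, if the arm or the gripper's body presses on something with over 40 N, if the wrist force passes 120 N, or if a joint passes its speed limit or range.

ROBOT

A 6-joint arm with a two-finger parallel gripper is mounted at the origin on the work surface. World frame = base frame: x ahead of the robot, y to its left, z up, the work surface at z = 0. Lengths are in m, angles in rad, forces in N, time in s.
With the tool pointing down it reaches from about 0.25 to 0.725 m from the base axis. Payload 4 kg.
Tool frame: the origin (TCP) lies on the centre line of the jaws, within the pads' length; the fingertips stand ahead of it and the grasp point (between the pads) lies 11 mm behind it (bot.tip_extent is the z of the fingertips in the tool frame, in m); z points along the fingers, y is the direction in which the jaws open and shut (so a half turn about z gives the same grasp; the last joint's range is limited). The gripper opens to 85 mm and grips with 20 to 120 N. Pads are 22 mm wide; open, the fingers measure 114 mm over their backs; the gripper's body (76 mm by 85 mm) begins 54 mm behind the grasp point. The pads swing forward as they close: fully open they stand 13 mm farther back than shut.
Start: joints at [-1.126, 0.241, 0.005, 1.335, 0, 1.571], TCP at [0.215, -0.451, 0.239] pointing down, gripper open.
Joint ranges: [-2.72, 2.72], [-1.05, 1.87], [-1.09, 1.28], [-1.99, 2.15], [-1.42, 1.44], [-3.14, 3.14]. Speed limits (rad/s): [2.79, 2.79, 3.14, 3.14, 3.14, 3.14].

INTERFACE

Orientations are given as a unit quaternion [x, y, z, w].
In Python, from workcell import bot gives the robot as it stands.
- The arm moves only by the shell command python3 -m jog 'ROWS'. ROWS is JSON, a list that holds one entry, the list of rows, each a list of 7 numbers: the shift along the world's x, y, z in m, then the turn, a rotation vector about the world's x, y, z in degrees, then the closure in counts, from 0 (fully open) to 255 (shut). In form: [[[tx, ty, tz, ax, ay, az, fingers], ...]]. A call has 1 to 10 rows; each row is the pose to reach, as a shift and turn from the pose commanded when the call began; what a row does not reach only later rows make up. A row lasts 1/12 s, in which the tool goes at most 41.7 mm and 7.16 degrees, less where a joint would pass 70% of its speed; a pose out of reach is approached as far as the arm can. A call with a gripper value outside its range is refused whole. The fingers move at their own pace and stop on an object; the grip force is fixed at half the most. Time passes only in rows, so rows that repeat a pose let the fingers close. It gives the time, the measured TCP pose, the force and the opening at its end, in the units of the state.
- bot.get_obs(): the state, without advancing time (a new reading comes with each control period).
- bot.camera(name): name is "scene" or "top" or "wrist"; returns the picture (480x640x3 uint8, blue, green, red); there is no depth.
- bot.camera_model(name): a dict with "K" (3x3 intrinsics, pixels), "T" (4x4, takes a point from camera to world coordinates). Camera axes: x right, y down, z forward; pixel columns grow to the right and rows downward; lengths in m; the calibration is good to about 2 mm. A picture is of the moment at which its call begins: read the wrist's pose just before it. camera_model takes no time and is no camera call; for the wrist camera it gives the pose at the moment of the call.
- bot.job_done(): hands the job in, once; it reports no verdict.
The state is a dict: "clock": time; "joint_pos": joint angles; "joint_vel": joint speeds; "tau": joint torques, N m; "eef_pos": TCP position; "tool_rot": TCP orientation; "ft_force": force on the tool from outside, world axes, zero at the start; "ft_torque": the same for the moment, N m; "grip_width": finger opening in m.
Only numpy, scipy, OpenCV 4.12 (cv2) and the standard library are available. Lean on these libraries where they do the work, as an engineer would, in place of code of your own. Each camera call takes 0.05 s, during which the arm holds its last target. There are 200 camera calls.

## Working session

There is one attempt and no reset: what is moved stays moved. The work goes in short steps, Python scripts to look and compute and a shell command to move; the robot and the scene stay as the last step left them, time stands still between calls to the robot, and variables do not carry over. Pictures are saved under pics/ and viewed, about 12 in all and at most 16, crops included, and the job is handed in when it is done.

```bash
mkdir -p pics; python3 - <<'E'
from workcell import bot
import cv2,numpy as np
np.set_printoptions(precision=4,suppress=True)
o=bot.get_obs();print(o['clock'],o['eef_pos'],o['tool_rot'],o['grip_width'],bot.tip_extent)
for n in('top','scene'):
    cv2.imwrite(f'pics/{n}0.png',bot.camera(n));m=bot.camera_model(n);print(n,m['K'],m['T'])
E
```

```text
0.0 [ 0.2149 -0.4508  0.2384] [ 0.9754  0.2206 -0.0002 -0.001 ] 0.08534940682381527 0.008
top [[606.1397   0.     327.5   ]
 [  0.     606.1397 244.0543]
 [  0.       0.       1.    ]] [[ 0.0159 -0.9963  0.0849  0.3412]
 [-0.9998 -0.0145  0.0165 -0.0193]
 [-0.0152 -0.0851 -0.9963  1.1482]
 [ 0.      0.      0.      1.    ]]
scene [[532.8409   0.     316.7309]
 [  0.     532.8409 233.6015]
 [  0.       0.       1.    ]] [[-0.2357  0.546  -0.8039  1.2889]
 [ 0.9717  0.1449 -0.1865  0.1921]
 [ 0.0147 -0.8252 -0.5647  0.6278]
 [ 0.      0.      0.      1.    ]]
```

View pics/top0.png

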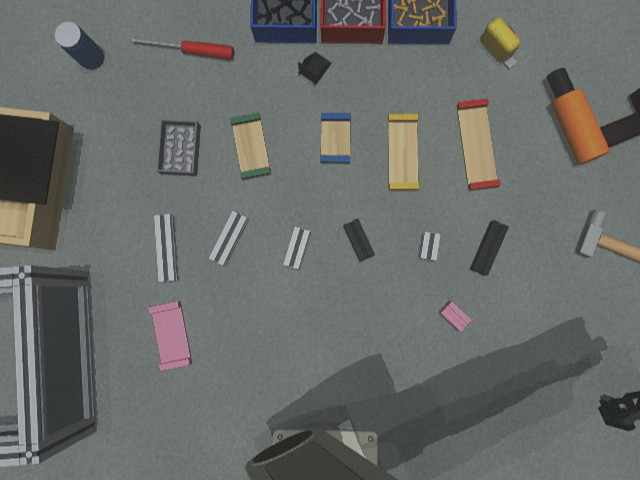

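View pics/scene0.png

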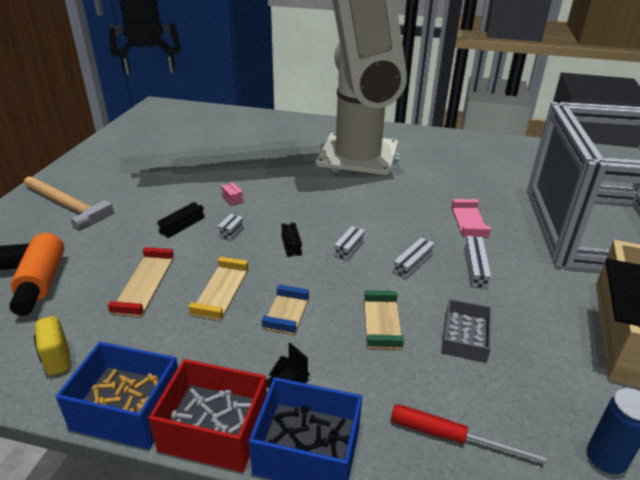

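The top picture shows the silver pieces at about (165,247) 125 mm, (228,238) 100, (297,248) 75 and (430,246) 50. The cradles are green (250,146), blue (336,138), yellow (404,152) and red (478,144), and the pink look-alikes are at (170,335) and (455,316). The scene view agrees. Next I'll measure them.

```bash
cat > h.py <<'E'
import cv2,numpy as np
from workcell import bot
np.set_printoptions(precision=4,suppress=True)
def world(m,uv,z):
    K,T=np.array(m['K']),np.array(m['T']);uv=np.atleast_2d(np.float64(uv))
    d=np.c_[uv,np.ones(len(uv))]@np.linalg.inv(K).T@T[:3,:3].T
    return (T[:3,3]+d*((z-T[2,3])/d[:,2])[:,None])[:,:2]
def pix(m,P):
    K,T=np.array(m['K']),np.array(m['T']);p=(np.atleast_2d(P)-T[:3,3])@T[:3,:3]@K.T
    return p[:,:2]/p[:,2:]
def box(c,a,L,W,z):
    u=np.array([np.cos(a),np.sin(a)]);v=np.array([-u[1],u[0]])
    return np.array([[*(c+s*u*L/2+t*v*W/2),z] for s,t in((1,1),(1,-1),(-1,-1),(-1,1))])
def blobs(mask,z,m,roi,amin):
    r=np.zeros_like(mask);x0,y0,x1,y1=roi;r[y0:y1,x0:x1]=mask[y0:y1,x0:x1]
    out=[]
    for c in cv2.findContours(r,0,cv2.CHAIN_APPROX_NONE)[0]:
        if cv2.contourArea(c)<amin: continue
        w=world(m,c[:,0,:],z)*1000
        out.append(cv2.minAreaRect(w.astype(np.float32)))
    return out
def norm(r):
    (x,y),(w,h),a=r
    if w<h:w,h,a=h,w,a+90
    return np.array([x,y])/1000,w,h,(a+90)%180-90
E
cat > measure.py <<'E'
from h import *
m=bot.camera_model('top');im=cv2.imread('pics/top0.png');hsv=cv2.cvtColor(im,cv2.COLOR_BGR2HSV)
g=hsv[...,2];vis=cv2.resize(im,None,fx=4,fy=4,interpolation=cv2.INTER_CUBIC)
def draw(c,a,L,W,z):
    p=pix(m,box(c,np.radians(a),L,W,z));cv2.polylines(vis,[np.int32((p+.5)*4)],True,(0,0,255),1)
k=((g>150)&(hsv[...,1]<50)).astype(np.uint8)*255
k=cv2.morphologyEx(k,cv2.MORPH_CLOSE,np.ones((7,7)))
for r in blobs(k,.03,m,(140,205,460,290),100):
    c,w,h,a=norm(r);print('silver',c,round(w,1),round(h,1),round(a,1),'r',np.hypot(*c))
    draw(c,a,min((.05,.075,.1,.125),key=lambda L:abs(L-w/1000)),.03,.03)
for n,lo,hi,roi,L in(('blue',100,130,(310,105,360,170),.07),('green',45,90,(225,105,280,190),.095),('yellow',20,35,(380,105,425,195),.12),('red',-8,8,(450,90,505,195),.145)):
    H=(hsv[...,0].astype(int)+90)%180-90
    k=(((H>=lo)&(H<=hi)&(hsv[...,1]>(150 if n!='green' else 90)))).astype(np.uint8)*255
    b=blobs(k,.022,m,roi,20);cs=np.array([q[0] for q in b])/1000
    print(n,[(np.round(q[0],1),np.round(q[1],1)) for q in b])
    if len(cs)==2:
        d=cs[1]-cs[0];a=np.degrees(np.arctan2(d[1],d[0]));c=cs.mean(0);print('  mid',c,'ang',(a+90)%180-90,'sep',np.hypot(*d),'exp',L+.012)
        draw(c,a,L+.024,.056,.022);draw(c,a,L,.056,.022)
cv2.imwrite('pics/m0.png',cv2.resize(vis[360:1180,580:2080],(800,437),interpolation=cv2.INTER_AREA))
E
python3 measure.py
```

```text
silver [ 0.4365 -0.1906] 50.1 28.9 -8.8 r 0.4763280071318815
silver [0.4299 0.0574] 75.0 28.8 -15.6 r 0.43370656709874916
silver [0.4259 0.3038] 124.2 29.0 6.2 r 0.5231832966812117
silver [0.4459 0.1857] 99.5 28.6 -24.9 r 0.48300901494585885
blue []
green []
yellow [(array([ 549.5, -142.5]), array([ 9.5, 52.5])), (array([ 680.9, -139.9]), array([ 7.7, 53. ]))]
  mid [ 0.6152 -0.1412] ang 1.1204219469673404 sep 0.13138889029036543 exp 0.132
red [(array([ 554. , -293.8]), array([10.6, 53.8])), (array([ 709.2, -272.4]), array([10.3, 54.4]))]
  mid [ 0.6316 -0.2831] ang 7.859949837361981 sep 0.15666240976512258 exp 0.157
```

View pics/m0.png

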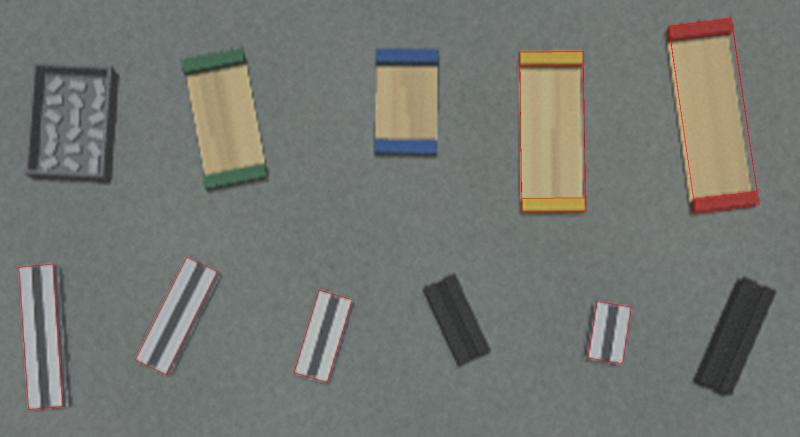

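The silver boxes fit within about 1 mm, and so do the yellow and red cradles. Blue and green need looser thresholds. I'll compute those, along with each tool turn.

```bash
sed -i "s/(150 if n!='green' else 90)/(150 if n in('red','yellow') else 75)/" measure.py; python3 measure.py | tail -9; python3 - <<'E'
from h import *
from scipy.spatial.transform import Rotation as R
o=bot.get_obs();M=R.from_quat(o['tool_rot']).as_matrix();print(M);print('yaw of tool x',np.degrees(np.arctan2(M[1,0],M[0,0])),o['eef_pos'],o['joint_pos'],o['clock'])
E
```

```text
silver [0.4259 0.3038] 124.2 29.0 6.2 r 0.5231832966812117
silver [0.4459 0.1857] 99.5 28.6 -24.9 r 0.48300901494585885
blue []
green [(array([570.8, 139.2]), array([10. , 54.5])), (array([675.5, 161.7]), array([10.7, 54.5]))]
  mid [0.6232 0.1504] ang 12.152448491660067 sep 0.10704776530699213 exp 0.107
yellow [(array([ 549.5, -142.5]), array([ 9.5, 52.5])), (array([ 680.9, -139.9]), array([ 7.7, 53. ]))]
  mid [ 0.6152 -0.1412] ang 1.1204219469673404 sep 0.13138889029036543 exp 0.132
red [(array([ 554. , -293.8]), array([10.6, 53.8])), (array([ 709.2, -272.4]), array([10.3, 54.4]))]
  mid [ 0.6316 -0.2831] ang 7.859949837361981 sep 0.15666240976512258 exp 0.157
[[ 0.9027  0.4303 -0.0008]
 [ 0.4303 -0.9027  0.0017]
 [-0.     -0.0019 -1.    ]]
yaw of tool x 25.4843951653274 [ 0.2149 -0.4509  0.2385] [-1.126   0.2414  0.0039  1.3352 -0.      1.5708] 0.1
```

```bash
sed -i "s/'blue',100,130/'blue',-80,-50/" measure.py; python3 measure.py | grep -A1 blue; python3 -m jog '[[[0.2216,0.2603,-0.14,0,0,-34.3,0],[0.2216,0.2603,-0.14,0,0,-34.3,0],[0.2216,0.2603,-0.14,0,0,-34.3,0],[0.2216,0.2603,-0.14,0,0,-34.3,0],[0.2216,0.2603,-0.14,0,0,-34.3,0],[0.2216,0.2603,-0.14,0,0,-34.3,0],[0.2216,0.2603,-0.14,0,0,-34.3,0],[0.2216,0.2603,-0.14,0,0,-34.3,0],[0.2216,0.2603,-0.14,0,0,-34.3,0],[0.2216,0.2603,-0.14,0,0,-34.3,0]]]'; python3 - <<'E'
from h import *
o=bot.get_obs();print(o)
E
```

```text
blue [(array([599.4, -12.2]), array([ 9.6, 52.9])), (array([681.4, -11.9]), array([11.6, 55.1]))]
  mid [ 0.6404 -0.0121] ang 0.1920120642650005 sep 0.08198630023032907 exp 0.082
clock: 0.93
eef_pos: [0.4378, -0.187, 0.097]
tool_rot: [0.997, -0.075, -0.001, -0.001]
ft_force: [-0.6, 0.1, -0.1]
grip_width: 0.0857
{'clock': 0.9333, 'joint_pos': array([-0.4047,  0.3112, -0.2951,  0.9675,  0.0017,  2.8862]), 'joint_vel': array([ 0.2909,  0.1394,  0.0324, -0.097 , -0.0456,  0.2824]), 'tau': array([ -0.0174, -37.5236,  21.6048,  -0.1813,   0.2336,   0.0477]), 'eef_pos': array([ 0.4378, -0.187 ,  0.097 ]), 'tool_rot': array([ 0.9972, -0.0746, -0.0011, -0.0013]), 'ft_force': array([-0.5598,  0.0888, -0.0917]), 'ft_torque': array([-0.0173, -0.0479,  0.0135]), 'grip_width': 0.08572861441033935}
```

```bash
python3 -m jog '[[[0,0,0,0,0,60,0],[0,0,0,0,0,60,0],[0,0,0,0,0,60,0],[0,0,0,0,0,60,0],[0,0,0,0,0,60,0],[0,0,0,0,0,60,0],[0,0,0,0,0,60,0],[0,0,0,0,0,60,0],[0,0,0,0,0,60,0]]]'; python3 -m jog '[[[0,0,0,0,0,60,0],[0,0,0,0,0,60,0],[0,0,0,0,0,60,0],[0,0,0,0,0,60,0],[0,0,0,0,0,60,0],[0,0,0,0,0,60,0],[0,0,0,0,0,60,0],[0,0,0,0,0,60,0],[0,0,0,0,0,60,0]]]';python3 -m jog '[[[0,0,0,0,0,60,0],[0,0,0,0,0,60,0],[0,0,0,0,0,60,0],[0,0,0,0,0,60,0],[0,0,0,0,0,60,0],[0,0,0,0,0,60,0],[0,0,0,0,0,60,0],[0,0,0,0,0,60,0],[0,0,0,0,0,60,0],[0,0,0,0,0,60,0]]]'; cat > st.py <<'E'
from h import *
from scipy.spatial.transform import Rotation as R
o=bot.get_obs();M=R.from_quat(o['tool_rot']).as_matrix()
print(round(o['clock'],2),o['eef_pos'],'yaw',np.degrees(np.arctan2(M[1,0],M[0,0])).round(2),'q',o['joint_pos'],'F',o['ft_force'],'w',round(o['grip_width'],4))
E
python3 st.py; python3 - <<'E'
from h import *
m=bot.camera_model('wrist');im=bot.camera('wrist')
c=np.array([.4365,-.1906]);p=pix(m,box(c,np.radians(-8.8),.05,.03,.03));cv2.polylines(im,[np.int32(p)],True,(0,0,255),1)
cv2.imwrite('pics/w1.png',im)
E
```

```text
clock: 1.68
eef_pos: [0.4363, -0.1909, 0.0989]
tool_rot: [0.901, 0.434, -0.0, -0.0]
ft_force: [-0.1, -0.5, 0.5]
grip_width: 0.0857
clock: 2.43
eef_pos: [0.4363, -0.1909, 0.0989]
tool_rot: [0.563, 0.826, -0.0, -0.001]
ft_force: [0.5, -0.5, 0.2]
grip_width: 0.0856
clock: 3.27
eef_pos: [0.4364, -0.1909, 0.0989]
tool_rot: [0.077, 0.997, 0.0, -0.0]
ft_force: [0.2, 0.0, -0.6]
grip_width: 0.0849
3.27 [ 0.4364 -0.1909  0.0989] yaw 171.22 q [-0.4124  0.308  -0.2938  0.97    0.     -0.2592] F [ 0.195   0.0358 -0.6249] w 0.0849
```

View pics/w1.png

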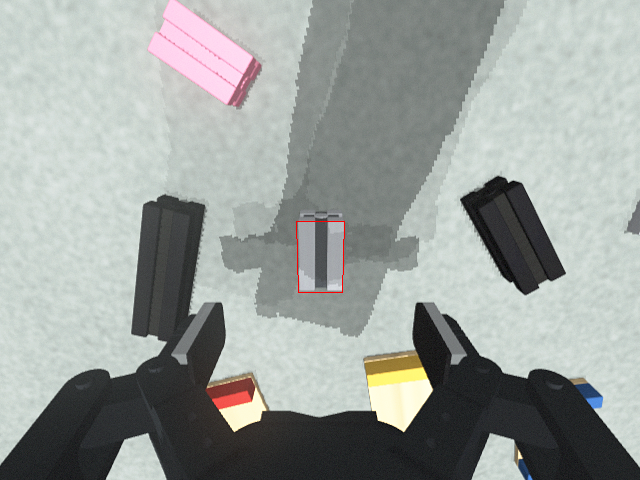

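The wrist view shows the measured outline lying on the 50 mm piece to within about 1 mm, centred between the jaws, with the black pieces clear. I'll descend, grip and lift.

```bash
python3 -m jog '[[[0,0,-0.04,0,0,0,0],[0,0,-0.07,0,0,0,0],[0,0,-0.086,0,0,0,0],[0,0,-0.086,0,0,0,0],[0,0,-0.086,0,0,0,255],[0,0,-0.086,0,0,0,255],[0,0,-0.086,0,0,0,255],[0,0,-0.086,0,0,0,255],[0,0,-0.086,0,0,0,255],[0,0,-0.086,0,0,0,255]]]'; python3 -m jog '[[[0,0,0,0,0,0,255],[0,0,0,0,0,0,255],[0,0,0,0,0,0,255],[0,0,0.02,0,0,0,255],[0,0,0.05,0,0,0,255],[0,0,0.08,0,0,0,255],[0,0,0.08,0,0,0,255]]]'; python3 st.py
```

```text
clock: 4.15
eef_pos: [0.4381, -0.1916, 0.0148]
tool_rot: [0.077, 0.997, -0.001, 0.002]
ft_force: [-0.6, -0.0, 6.4]
grip_width: 0.029
clock: 4.73
eef_pos: [0.4404, -0.1927, 0.0989]
tool_rot: [0.077, 0.997, -0.002, 0.005]
ft_force: [1.1, -0.0, -0.4]
grip_width: 0.0286
4.73 [ 0.4404 -0.1927  0.0989] yaw 171.18 q [-0.4124  0.3078 -0.2941  0.9585 -0.     -0.2584] F [ 1.1213 -0.0089 -0.4116] w 0.0286
```

```bash
cat >> st.py <<'E'
import sys
if len(sys.argv)>1:
    x,y,z,a=map(float,sys.argv[1:]);a=np.radians(a)
    D=np.array([[np.cos(a),np.sin(a),0],[np.sin(a),-np.cos(a),0],[0,0,-1]])
    print('shift',np.array([x,y,z])-o['eef_pos'],'turn',np.degrees(R.from_matrix(D@M.T).as_rotvec()).round(2))
E
python3 -m jog '[[[0,0,0,0,0,0,255],[0,0,0,0,0,0,255]]]'; python3 st.py 0.6404 -0.0121 0.1 180.2; python3 - <<'E'
from h import *
cv2.imwrite('pics/w2.png',bot.camera('wrist'))
E
```

```text
clock: 4.9
eef_pos: [0.4363, -0.1909, 0.093]
tool_rot: [0.077, 0.997, 0.0, -0.0]
ft_force: [0.0, -0.4, -0.8]
grip_width: 0.0292
4.9 [ 0.4363 -0.1909  0.093 ] yaw 171.18 q [-0.4124  0.3142 -0.3027  0.9542 -0.     -0.2584] F [ 0.0062 -0.4484 -0.7911] w 0.0292
shift [0.2041 0.1788 0.007 ] turn [-0.   -0.02  9.02]
```

View pics/w2.png

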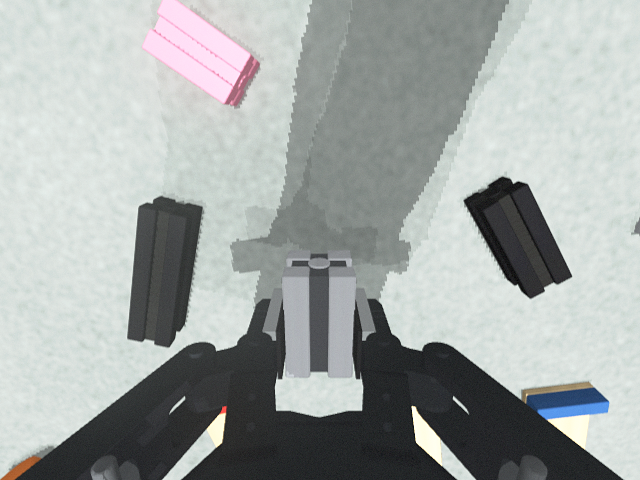

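The lag settles within two rows, and the 50 mm piece is held level and centred. The grasp force suggests the tips touched the table, so I'll grasp slightly higher next time. Now to the blue cradle.

```bash
python3 -m jog '[[[0.204,0.179,0.007,0,0,9,255],[0.204,0.179,0.007,0,0,9,255],[0.204,0.179,0.007,0,0,9,255],[0.204,0.179,0.007,0,0,9,255],[0.204,0.179,0.007,0,0,9,255],[0.204,0.179,0.007,0,0,9,255],[0.204,0.179,0.007,0,0,9,255],[0.204,0.179,0.007,0,0,9,255],[0.204,0.179,0.007,0,0,9,255],[0.204,0.179,0.007,0,0,9,255]]]';python3 -m jog '[[[0,0,-0.03,0,0,0,255],[0,0,-0.055,0,0,0,255],[0,0,-0.07,0,0,0,255],[0,0,-0.075,0,0,0,255],[0,0,-0.077,0,0,0,255],[0,0,-0.078,0,0,0,255],[0,0,-0.078,0,0,0,255],[0,0,-0.078,0,0,0,255]]]';python3 st.py 0.6404 -0.0121 0.021 180.2
```

```text
clock: 5.78
eef_pos: [0.6389, -0.0124, 0.0982]
tool_rot: [-0.002, 1.0, -0.0, -0.002]
ft_force: [0.3, -1.0, -0.7]
grip_width: 0.0286
clock: 6.45
eef_pos: [0.6417, -0.0124, 0.0239]
tool_rot: [-0.001, 1.0, -0.0, 0.001]
ft_force: [0.3, 0.2, -0.9]
grip_width: 0.0287
6.45 [ 0.6417 -0.0124  0.0239] yaw -179.84 q [-0.0193  0.6733  0.1001  0.9949 -0.     -0.0221] F [ 0.3449  0.2026 -0.9386] w 0.0287
shift [-0.0013  0.0003 -0.0029] turn [0.   0.15 0.04]
```

```bash
python3 -m jog '[[[0,0,0,0,0,0,255],[0,0,-0.0015,0,0,0,255],[0,0,-0.0015,0,0,0,255],[0,0,-0.0015,0,0,0,0],[0,0,-0.0015,0,0,0,0],[0,0,-0.0015,0,0,0,0],[0,0,-0.0015,0,0,0,0],[0,0,-0.0015,0,0,0,0],[0,0,-0.0015,0,0,0,0],[0,0,0.005,0,0,0,0]]]'; python3 -m jog '[[[0,0,0.03,0,0,0,0],[0,0,0.06,0,0,0,0],[0,0,0.09,0,0,0,0],[0,0,0.09,0,0,0,0],[0,0,0.09,0,0,0,0]]]'; python3 st.py 0.4299 0.0574 0.1 164.4;  python3 - <<'E'
from h import *
cv2.imwrite('pics/w3.png',bot.camera('wrist'))
E
```

```text
clock: 7.28
eef_pos: [0.6396, -0.012, 0.0261]
tool_rot: [-0.002, 1.0, 0.0, -0.001]
ft_force: [0.7, 0.3, -0.4]
grip_width: 0.0854
clock: 7.7
eef_pos: [0.6428, -0.0121, 0.1208]
tool_rot: [-0.002, 1.0, -0.0, 0.003]
ft_force: [0.5, 0.3, -0.7]
grip_width: 0.0858
7.7 [ 0.6428 -0.0121  0.1208] yaw -179.82 q [-0.0188  0.5854  0.2152  1.194   0.     -0.022 ] F [ 0.4527  0.3246 -0.7221] w 0.0858
shift [-0.2129  0.0695 -0.0208] turn [  0.06   0.37 -15.78]
```

View pics/w3.png

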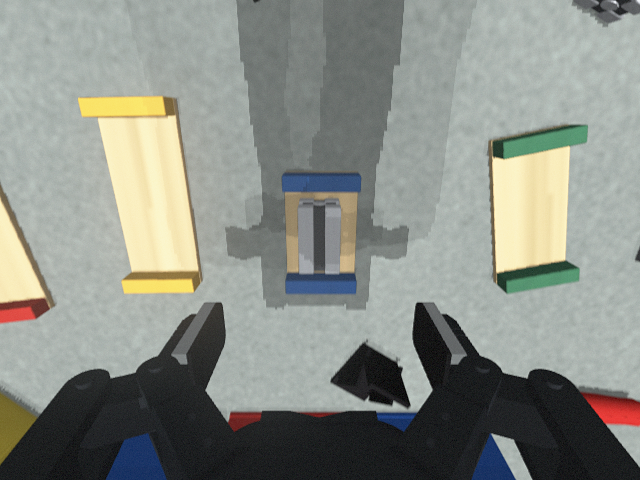

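The 50 mm piece lies flat between the blue stops at about (320,238). Next is the 75 mm piece.

```bash
python3 -m jog '[[[-0.2104,0.0693,-0.018,0,0,-15.8,0],[-0.2104,0.0693,-0.018,0,0,-15.8,0],[-0.2104,0.0693,-0.018,0,0,-15.8,0],[-0.2104,0.0693,-0.018,0,0,-15.8,0],[-0.2104,0.0693,-0.018,0,0,-15.8,0],[-0.2104,0.0693,-0.018,0,0,-15.8,0],[-0.2104,0.0693,-0.018,0,0,-15.8,0],[-0.2104,0.0693,-0.018,0,0,-15.8,0],[-0.2104,0.0693,-0.018,0,0,-15.8,0]]]';python3 st.py 0.4299 0.0574 0.1 164.4; python3 -m jog '[[[0,0,-0.04,0,0,0,0],[0,0,-0.07,0,0,0,0],[0,0,-0.084,0,0,0,0],[0,0,-0.084,0,0,0,0],[0,0,-0.084,0,0,0,0]]]';python3 st.py 0.4299 0.0574 0.015 164.4
```

```text
clock: 8.5
eef_pos: [0.4314, 0.0572, 0.0992]
tool_rot: [0.136, 0.991, 0.0, 0.0]
ft_force: [0.5, -0.1, -0.3]
grip_width: 0.0856
8.5 [0.4314 0.0572 0.0992] yaw 164.38 q [ 0.132   0.2334 -0.3978  0.9387 -0.0002  0.4046] F [ 0.4523 -0.1095 -0.2742] w 0.0856
shift [-0.0015  0.0002  0.0008] turn [0.   0.06 0.02]
clock: 8.92
eef_pos: [0.4309, 0.0568, 0.0146]
tool_rot: [0.136, 0.991, -0.0, -0.001]
ft_force: [-0.4, -0.3, 0.9]
grip_width: 0.0852
8.92 [0.4309 0.0568 0.0146] yaw 164.33 q [ 0.1312  0.3593 -0.4992  0.714  -0.0001  0.4047] F [-0.4042 -0.2933  0.9327] w 0.0852
shift [-0.001   0.0006  0.0004] turn [ 0.02 -0.09  0.07]
```

```bash
python3 -m jog '[[[0,0,0,0,0,0,255],[0,0,0,0,0,0,255],[0,0,0,0,0,0,255],[0,0,0,0,0,0,255],[0,0,0,0,0,0,255],[0,0,0,0,0,0,255],[0,0,0.02,0,0,0,255],[0,0,0.05,0,0,0,255],[0,0,0.083,0,0,0,255],[0,0,0.083,0,0,0,255]]]'; python3 -m jog '[[[0.193,0.0935,0,0,0,27.8,255],[0.193,0.0935,0,0,0,27.8,255],[0.193,0.0935,0,0,0,27.8,255],[0.193,0.0935,0,0,0,27.8,255],[0.193,0.0935,0,0,0,27.8,255],[0.193,0.0935,0,0,0,27.8,255],[0.193,0.0935,0,0,0,27.8,255],[0.193,0.0935,0,0,0,27.8,255],[0.193,0.0935,0,0,0,27.8,255],[0.193,0.0935,0,0,0,27.8,255]]]';python3 st.py 0.6232 0.1504 0.022 192.15; python3 - <<'E'
from h import *
m=bot.camera_model('wrist');im=bot.camera('wrist')
p=pix(m,box(np.array([.6232,.1504]),np.radians(12.15),.095,.056,.006));cv2.polylines(im,[np.int32(p)],True,(255,0,255),1)
cv2.imwrite('pics/w4.png',im)
E
```

```text
clock: 9.75
eef_pos: [0.4342, 0.0578, 0.1037]
tool_rot: [0.136, 0.991, 0.001, 0.005]
ft_force: [0.7, -0.7, -0.5]
grip_width: 0.0292
clock: 10.58
eef_pos: [0.6219, 0.15, 0.0985]
tool_rot: [-0.106, 0.994, -0.0, -0.001]
ft_force: [-0.5, -0.2, -1.6]
grip_width: 0.0292
10.58 [0.6219 0.15   0.0985] yaw -167.85 q [ 0.2367  0.602   0.1831  1.1531 -0.0001  0.0246] F [-0.475  -0.1985 -1.5831] w 0.0292
shift [ 0.0013  0.0004 -0.0765] turn [ 0.02 -0.07  0.  ]
```

View pics/w4.png

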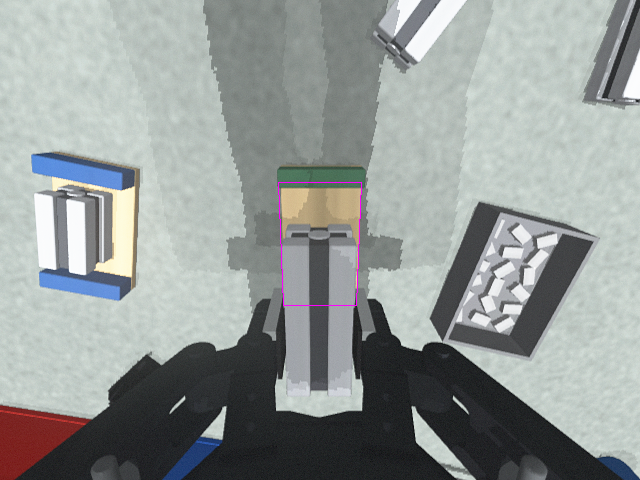

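The 75 mm piece is centred over the green cradle and the outline matches the stops. I'll lower it and release.

```bash
python3 -m jog '[[[0,0,-0.03,0,0,0,255],[0,0,-0.055,0,0,0,255],[0,0,-0.069,0,0,0,255],[0,0,-0.073,0,0,0,255],[0,0,-0.075,0,0,0,255],[0,0,-0.076,0,0,0,255],[0,0,-0.076,0,0,0,255],[0,0,-0.076,0,0,0,255],[0,0,-0.076,0,0,0,255]]]';python3 st.py 0.6232 0.1504 0.0215 192.15; python3 -m jog '[[[0,0,-0.001,0,0,0,255],[0,0,-0.001,0,0,0,0],[0,0,-0.001,0,0,0,0],[0,0,-0.001,0,0,0,0],[0,0,-0.001,0,0,0,0],[0,0,-0.001,0,0,0,0],[0,0,-0.001,0,0,0,0],[0,0,0.02,0,0,0,0],[0,0,0.05,0,0,0,0],[0,0,0.078,0,0,0,0]]]'; python3 -m jog '[[[0,0,0,0,0,0,0],[0,0,0,0,0,0,0],[0,0,0,0,0,0,0]]]';python3 st.py 0.4459 0.1857 0.1 155.1;  python3 - <<'E'
from h import *
cv2.imwrite('pics/w5.png',bot.camera('wrist'))
E
```

```text
clock: 11.38
eef_pos: [0.6242, 0.151, 0.0237]
tool_rot: [-0.106, 0.994, 0.0, 0.001]
ft_force: [-0.2, -0.0, -0.7]
grip_width: 0.0286
11.38 [0.6242 0.151  0.0237] yaw -167.81 q [ 0.2373  0.6744  0.1015  0.9955 -0.      0.0246] F [-0.1699 -0.0411 -0.7234] w 0.0286
shift [-0.001  -0.0006 -0.0022] turn [-0.03  0.14 -0.04]
clock: 12.22
eef_pos: [0.6224, 0.1505, 0.1002]
tool_rot: [-0.106, 0.994, -0.0, -0.001]
ft_force: [0.3, 0.4, 0.9]
grip_width: 0.0854
clock: 12.47
eef_pos: [0.623, 0.1507, 0.1]
tool_rot: [-0.106, 0.994, -0.0, -0.0]
ft_force: [-0.5, -0.4, -0.2]
grip_width: 0.0855
12.47 [0.623  0.1507 0.1   ] yaw -167.81 q [ 0.2373  0.6027  0.1885  1.157  -0.      0.0246] F [-0.4974 -0.4066 -0.2248] w 0.0855
shift [-0.1771  0.035  -0.    ] turn [ -0.    -0.02 -37.09]
```

View pics/w5.png

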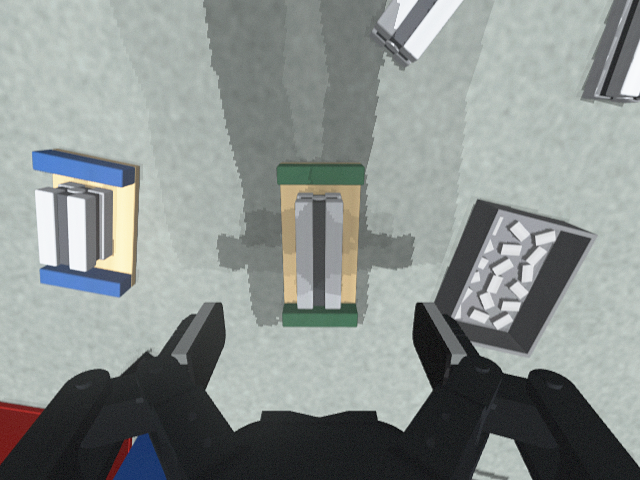

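The 75 mm piece lies flat between the green stops, at about (318,250). Next is the 100 mm piece.

```bash
python3 -m jog '[[[-0.177,0.035,0,0,0,-37.1,0],[-0.177,0.035,0,0,0,-37.1,0],[-0.177,0.035,0,0,0,-37.1,0],[-0.177,0.035,0,0,0,-37.1,0],[-0.177,0.035,0,0,0,-37.1,0],[-0.177,0.035,0,0,0,-37.1,0],[-0.177,0.035,0,0,0,-37.1,0],[-0.177,0.035,0,0,0,-37.1,0],[-0.177,0.035,0,0,0,-37.1,0]]]'; python3 -m jog '[[[0,0,-0.04,0,0,0,0],[0,0,-0.07,0,0,0,0],[0,0,-0.085,0,0,0,0],[0,0,-0.085,0,0,0,0],[0,0,-0.085,0,0,0,0]]]';python3 st.py 0.4459 0.1857 0.015 155.1
```

```text
clock: 13.27
eef_pos: [0.4478, 0.1857, 0.1001]
tool_rot: [0.215, 0.977, 0.0, 0.0]
ft_force: [0.0, -0.6, 0.1]
grip_width: 0.0855
clock: 13.68
eef_pos: [0.4466, 0.1852, 0.0144]
tool_rot: [0.216, 0.976, -0.001, -0.001]
ft_force: [0.6, 0.7, 0.0]
grip_width: 0.0856
13.68 [0.4466 0.1852 0.0144] yaw 155.06 q [ 0.3932  0.4344 -0.3717  0.7669 -0.0001  0.8284] F [0.6422 0.6711 0.0265] w 0.0856
shift [-0.0007  0.0005  0.0006] turn [ 0.05 -0.12  0.04]
```

```bash
python3 -m jog '[[[0,0,0,0,0,0,255],[0,0,0,0,0,0,255],[0,0,0,0,0,0,255],[0,0,0,0,0,0,255],[0,0,0,0,0,0,255],[0,0,0,0,0,0,255],[0,0,0.02,0,0,0,255],[0,0,0.05,0,0,0,255],[0,0,0.085,0,0,0,255],[0,0,0.085,0,0,0,255]]]'; python3 -m jog '[[[0.1693,-0.327,0,0,0,26,255],[0.1693,-0.327,0,0,0,26,255],[0.1693,-0.327,0,0,0,26,255],[0.1693,-0.327,0,0,0,26,255],[0.1693,-0.327,0,0,0,26,255],[0.1693,-0.327,0,0,0,26,255],[0.1693,-0.327,0,0,0,26,255],[0.1693,-0.327,0,0,0,26,255],[0.1693,-0.327,0,0,0,26,255],[0.1693,-0.327,0,0,0,26,255]]]'; python3 -m jog '[[[0,0,0,0,0,0,255],[0,0,0,0,0,0,255]]]';python3 st.py 0.6152 -0.1412 0.022 181.12; python3 - <<'E'
from h import *
m=bot.camera_model('wrist');im=bot.camera('wrist')
p=pix(m,box(np.array([.6152,-.1412]),np.radians(1.12),.12,.056,.006));cv2.polylines(im,[np.int32(p)],True,(255,0,255),1)
cv2.imwrite('pics/w6.png',im)
E
```

```text
clock: 14.52
eef_pos: [0.4502, 0.1874, 0.1063]
tool_rot: [0.216, 0.976, 0.003, 0.004]
ft_force: [1.2, 0.4, -0.2]
grip_width: 0.0286
clock: 15.35
eef_pos: [0.6176, -0.1472, 0.0996]
tool_rot: [-0.007, 1.0, -0.001, 0.001]
ft_force: [0.5, 0.8, -0.7]
grip_width: 0.0285
clock: 15.52
eef_pos: [0.6149, -0.1415, 0.0992]
tool_rot: [-0.009, 1.0, 0.001, -0.001]
ft_force: [-0.1, 0.5, -1.1]
grip_width: 0.0287
15.52 [ 0.6149 -0.1415  0.0992] yaw -179.0 q [-0.2265  0.5856  0.156   1.1434  0.0006 -0.244 ] F [-0.057   0.4862 -1.0899] w 0.0287
shift [ 0.0003  0.0003 -0.0772] turn [-0.06 -0.11  0.12]
```

View pics/w6.png

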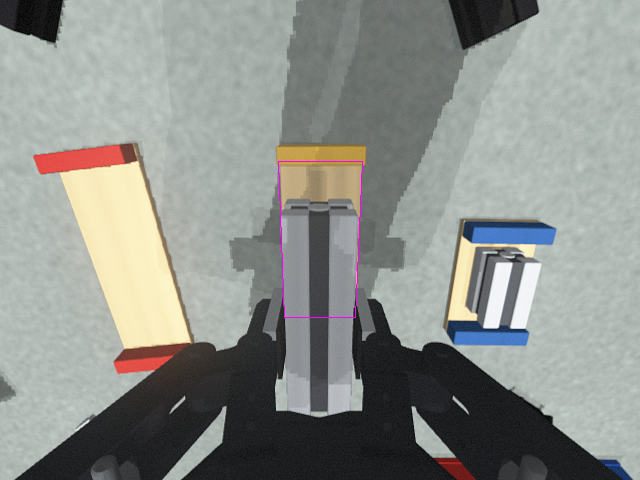

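The 100 mm piece is lined up over the yellow cradle. I'll lower it and release.

```bash
python3 -m jog '[[[0,0,-0.03,0,0,0,255],[0,0,-0.055,0,0,0,255],[0,0,-0.069,0,0,0,255],[0,0,-0.074,0,0,0,255],[0,0,-0.076,0,0,0,255],[0,0,-0.077,0,0,0,255],[0,0,-0.077,0,0,0,255],[0,0,-0.077,0,0,0,255],[0,0,-0.077,0,0,0,255]]]';python3 st.py 0.6152 -0.1412 0.0215 181.12; python3 -m jog '[[[0,0,-0.001,0,0,0,255],[0,0,-0.001,0,0,0,0],[0,0,-0.001,0,0,0,0],[0,0,-0.001,0,0,0,0],[0,0,-0.001,0,0,0,0],[0,0,-0.001,0,0,0,0],[0,0,-0.001,0,0,0,0],[0,0,0.02,0,0,0,0],[0,0,0.05,0,0,0,0],[0,0,0.079,0,0,0,0]]]'; python3 -m jog '[[[0,0,0,0,0,0,0],[0,0,0,0,0,0,0],[0,0,0,0,0,0,0]]]';python3 st.py 0.4259 0.3038 0.1 186.2;  python3 - <<'E'
from h import *
cv2.imwrite('pics/w7.png',bot.camera('wrist'))
E
```

```text
clock: 16.32
eef_pos: [0.6166, -0.1413, 0.0247]
tool_rot: [-0.01, 1.0, -0.0, 0.001]
ft_force: [-0.0, -0.5, -0.4]
grip_width: 0.029
16.32 [ 0.6166 -0.1413  0.0247] yaw -178.91 q [-0.2253  0.6566  0.0704  0.9821 -0.     -0.2444] F [-0.0333 -0.5197 -0.3844] w 0.029
shift [-0.0014  0.0001 -0.0032] turn [0.03 0.14 0.03]
clock: 17.15
eef_pos: [0.6146, -0.141, 0.1021]
tool_rot: [-0.009, 1.0, 0.0, -0.001]
ft_force: [0.3, -0.6, 0.4]
grip_width: 0.0856
clock: 17.4
eef_pos: [0.6154, -0.1412, 0.1022]
tool_rot: [-0.009, 1.0, 0.0, -0.0]
ft_force: [0.0, 0.6, -0.8]
grip_width: 0.085
17.4 [ 0.6154 -0.1412  0.1022] yaw -178.92 q [-0.2255  0.5825  0.1589  1.1473  0.     -0.2444] F [ 0.0498  0.6001 -0.7746] w 0.085
shift [-0.1895  0.445  -0.0022] turn [-0.   -0.01  5.12]
```

View pics/w7.png

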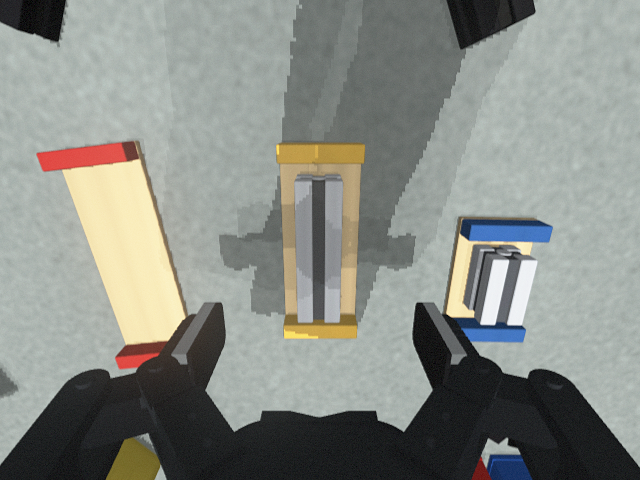

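The 100 mm piece lies flat between the yellow stops, at about (319,250). Last is the 125 mm piece.

```bash
python3 -m jog '[[[-0.15,0.35,0,0,0,5.1,0],[-0.15,0.35,0,0,0,5.1,0],[-0.15,0.35,0,0,0,5.1,0],[-0.15,0.35,0,0,0,5.1,0],[-0.15,0.35,0,0,0,5.1,0],[-0.15,0.35,0,0,0,5.1,0],[-0.15,0.35,0,0,0,5.1,0],[-0.15,0.35,0,0,0,5.1,0],[-0.15,0.35,0,0,0,5.1,0],[-0.15,0.35,0,0,0,5.1,0]]]';python3 -m jog '[[[-0.0395,0.095,-0.002,0,0,0,0],[-0.0395,0.095,-0.002,0,0,0,0],[-0.0395,0.095,-0.002,0,0,0,0],[-0.0395,0.095,-0.002,0,0,0,0],[-0.0395,0.095,-0.002,0,0,0,0],[-0.0395,0.095,-0.002,0,0,0,0]]]';python3 st.py 0.4259 0.3038 0.1 186.2
```

```text
clock: 18.28
eef_pos: [0.4618, 0.2135, 0.1009]
tool_rot: [-0.058, 0.998, 0.001, -0.002]
ft_force: [-0.4, -0.3, 0.3]
grip_width: 0.0852
clock: 18.78
eef_pos: [0.4258, 0.3026, 0.0993]
tool_rot: [-0.054, 0.999, -0.001, -0.001]
ft_force: [0.5, -0.7, 0.0]
grip_width: 0.0852
18.78 [0.4258 0.3026 0.0993] yaw -173.83 q [ 0.6183  0.3894 -0.1698  1.014  -0.0006  0.5106] F [ 0.5339 -0.6523  0.0462] w 0.0852
shift [0.0001 0.0012 0.0007] turn [ 0.11 -0.09  0.03]
```

```bash
python3 -m jog '[[[0,0,-0.04,0,0,0,0],[0,0,-0.07,0,0,0,0],[0,0,-0.085,0,0,0,0],[0,0,-0.085,0,0,0,0],[0,0,-0.085,0,0,0,0],[0,0,-0.085,0,0,0,0]]]';python3 st.py 0.4259 0.3038 0.015 186.2; python3 -m jog '[[[0,0,0,0,0,0,255],[0,0,0,0,0,0,255],[0,0,0,0,0,0,255],[0,0,0,0,0,0,255],[0,0,0,0,0,0,255],[0,0,0,0,0,0,255],[0,0,0.02,0,0,0,255],[0,0,0.05,0,0,0,255],[0,0,0.085,0,0,0,255],[0,0,0.085,0,0,0,255]]]'; python3 -m jog '[[[0.12,-0.34,0,0,0,1.7,255],[0.12,-0.34,0,0,0,1.7,255],[0.12,-0.34,0,0,0,1.7,255],[0.12,-0.34,0,0,0,1.7,255],[0.12,-0.34,0,0,0,1.7,255],[0.12,-0.34,0,0,0,1.7,255],[0.12,-0.34,0,0,0,1.7,255],[0.12,-0.34,0,0,0,1.7,255],[0.12,-0.34,0,0,0,1.7,255],[0.12,-0.34,0,0,0,1.7,255]]]'; python3 -m jog '[[[0.0857,-0.247,0,0,0,0,255],[0.0857,-0.247,0,0,0,0,255],[0.0857,-0.247,0,0,0,0,255],[0.0857,-0.247,0,0,0,0,255],[0.0857,-0.247,0,0,0,0,255],[0.0857,-0.247,0,0,0,0,255],[0.0857,-0.247,0,0,0,0,255],[0.0857,-0.247,0,0,0,0,255],[0.0857,-0.247,0,0,0,0,255],[0.0857,-0.247,0,0,0,0,255]]]';python3 st.py 0.6316 -0.2831 0.022 187.86; python3 - <<'E'
from h import *
m=bot.camera_model('wrist');im=bot.camera('wrist')
p=pix(m,box(np.array([.6316,-.2831]),np.radians(7.86),.145,.056,.006));cv2.polylines(im,[np.int32(p)],True,(255,0,255),1)
cv2.imwrite('pics/w8.png',im)
E
```

```text
clock: 19.28
eef_pos: [0.4274, 0.3033, 0.0163]
tool_rot: [-0.053, 0.999, 0.0, 0.001]
ft_force: [-0.2, 0.1, -0.3]
grip_width: 0.0852
19.28 [0.4274 0.3033 0.0163] yaw -173.92 q [ 0.6173  0.4919 -0.263   0.8144 -0.0002  0.5111] F [-0.1561  0.051  -0.3344] w 0.0852
shift [-0.0015  0.0005 -0.0013] turn [-0.04  0.08  0.12]
clock: 20.12
eef_pos: [0.4294, 0.3062, 0.1063]
tool_rot: [-0.054, 0.999, 0.003, 0.004]
ft_force: [0.8, 0.4, -0.9]
grip_width: 0.0287
clock: 20.95
eef_pos: [0.5476, -0.0415, 0.0997]
tool_rot: [-0.065, 0.998, -0.001, 0.0]
ft_force: [0.5, 0.3, -1.9]
grip_width: 0.029
clock: 21.78
eef_pos: [0.6311, -0.2814, 0.0993]
tool_rot: [-0.069, 0.998, 0.001, -0.001]
ft_force: [0.4, 0.3, -1.5]
grip_width: 0.0288
21.78 [ 0.6311 -0.2814  0.0993] yaw -172.04 q [-0.4197  0.7047  0.3718  1.2407  0.0006 -0.5586] F [ 0.3866  0.3486 -1.5236] w 0.0288
shift [ 0.0005 -0.0017 -0.0773] turn [-0.1  -0.13 -0.1 ]
```

View pics/w8.png

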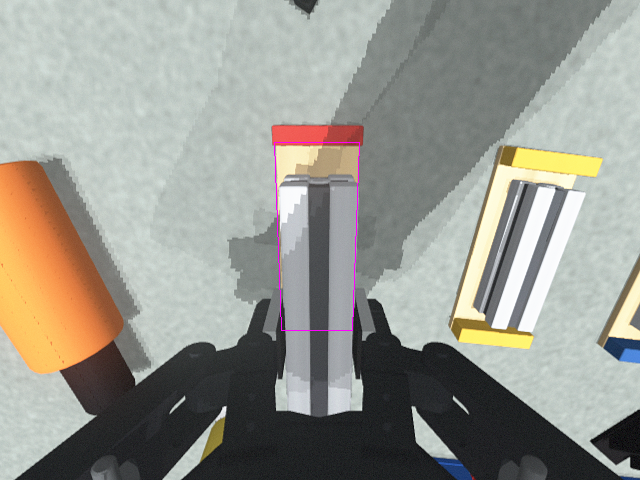

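The 125 mm piece is lined up over the red cradle, and the drill is well clear on the left. I'll lower it, release and retreat, then run the final check.

```bash
python3 -m jog '[[[0,0,-0.03,0,0,0,255],[0,0,-0.055,0,0,0,255],[0,0,-0.069,0,0,0,255],[0,0,-0.074,0,0,0,255],[0,0,-0.076,0,0,0,255],[0,0,-0.077,0,0,0,255],[0,0,-0.077,0,0,0,255],[0,0,-0.077,0,0,0,255],[0,0,-0.077,0,0,0,255]]]';python3 st.py 0.6316 -0.2831 0.0215 187.86; python3 -m jog '[[[0,0,-0.001,0,0,0,255],[0,0,-0.001,0,0,0,0],[0,0,-0.001,0,0,0,0],[0,0,-0.001,0,0,0,0],[0,0,-0.001,0,0,0,0],[0,0,-0.001,0,0,0,0],[0,0,-0.001,0,0,0,0],[0,0,0.02,0,0,0,0],[0,0,0.05,0,0,0,0],[0,0,0.079,0,0,0,0]]]'; python3 -m jog '[[[-0.08,0.02,0.04,0,0,0,0],[-0.28,0.05,0.08,0,0,0,0],[-0.28,0.05,0.1,0,0,0,0],[-0.28,0.05,0.1,0,0,0,0],[-0.28,0.05,0.1,0,0,0,0],[-0.28,0.05,0.1,0,0,0,0],[-0.28,0.05,0.1,0,0,0,0],[-0.28,0.05,0.1,0,0,0,0],[-0.28,0.05,0.1,0,0,0,0],[-0.28,0.05,0.1,0,0,0,0]]]';python3 st.py; python3 - <<'E'
from h import *
m=bot.camera_model('top');im=bot.camera('top');cv2.imwrite('pics/top1.png',im);hsv=cv2.cvtColor(im,cv2.COLOR_BGR2HSV)
vis=cv2.resize(im,None,fx=4,fy=4,interpolation=cv2.INTER_CUBIC)
k=((hsv[...,2]>150)&(hsv[...,1]<50)).astype(np.uint8)*255;k=cv2.morphologyEx(k,cv2.MORPH_CLOSE,np.ones((7,7)))
C={50:(.6404,-.0121,.2),75:(.6232,.1504,12.15),100:(.6152,-.1412,1.12),125:(.6316,-.2831,7.86)}
for r in blobs(k,.036,m,(225,90,510,200),100):
    c,w,h,a=norm(r);L=min(C,key=lambda q:np.hypot(*(c-C[q][:2])));t=np.radians(C[L][2]);d=(c-C[L][:2])@np.array([[np.cos(t),-np.sin(t)],[np.sin(t),np.cos(t)]])*1000
    print(L,'size',round(w,1),round(h,1),'offset along/across mm',d,'ang',round(a-C[L][2],1))
cv2.imwrite('pics/m1.png',cv2.resize(vis[360:1380,580:2080],(800,544),interpolation=cv2.INTER_AREA))
E
```

```text
clock: 22.58
eef_pos: [0.6328, -0.2836, 0.0249]
tool_rot: [-0.069, 0.998, -0.001, 0.001]
ft_force: [-0.7, -0.3, -1.7]
grip_width: 0.0286
22.58 [ 0.6328 -0.2836  0.0249] yaw -172.11 q [-0.4213  0.7658  0.2834  1.0858 -0.     -0.559 ] F [-0.7422 -0.2817 -1.744 ] w 0.0286
shift [-0.0012  0.0005 -0.0034] turn [ 0.06  0.14 -0.03]
clock: 23.42
eef_pos: [0.6309, -0.2828, 0.1019]
tool_rot: [-0.069, 0.998, 0.001, -0.001]
ft_force: [0.6, -0.7, -0.1]
grip_width: 0.0854
clock: 24.25
eef_pos: [0.3525, -0.2337, 0.2031]
tool_rot: [-0.068, 0.998, -0.001, 0.001]
ft_force: [-0.1, -0.8, -0.3]
grip_width: 0.0857
24.25 [ 0.3525 -0.2337  0.2031] yaw -172.15 q [-0.5857  0.1075 -0.2547  1.2056  0.0003 -0.7227] F [-0.0541 -0.7778 -0.3363] w 0.0857
100 size 104.3 29.3 offset along/across mm [-2.1949 -1.8448] ang 0.4
50 size 49.6 28.1 offset along/across mm [-1.3943 -0.4875] ang 0.6
75 size 75.3 39.4 offset along/across mm [-0.9072  4.4179] ang -0.2
125 size 125.5 32.2 offset along/across mm [ 0.4588 -3.0519] ang -0.1
```

View pics/m1.png

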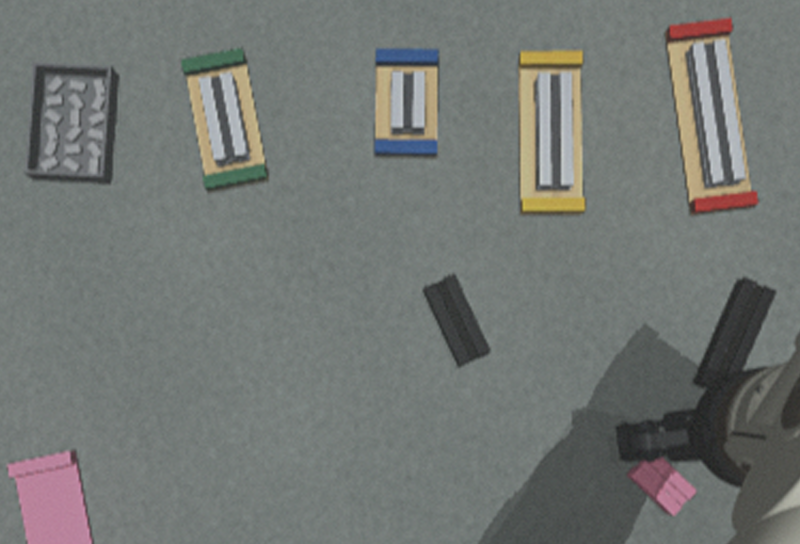

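All four pieces lie lengthwise between their stops and on the bases, and the black and pink items haven't moved. The 39 mm width reported for the 75 mm piece comes from pale plywood in the mask; in the picture it is centred. The arm hangs free at z = 0.2 m, so I'm handing in.

```bash
python3 -c "
from workcell import bot
print(bot.job_done())"
```

```text
the job is handed in; nothing more can be done
None
```

All four silver pieces are in their cradles, placed in the order 50 mm to blue, 75 mm to green, 100 mm to yellow and 125 mm to red. I handed the job in at about 24 s on the robot's clock, with the arm raised clear and touching nothing.

- **Position:** the final top view put the 50, 100 and 125 mm pieces within about 3 mm of their cradle centres. All four were within 0.6° of their cradle axes, lying flat between the stops and on the base.
- **Disagreement:** the final check gave the 75 mm piece a width of 39 mm instead of 30 and an offset of 4.4 mm across the base. I put this down to pale plywood caught in the mask. Both the wrist view after placing and the final top view showed it centred.
- **Other objects:** the black and pink pieces look unmoved. The arm partly hid the longer black piece in the last picture, so its hidden part was not checked.
- **Force:** the highest reading I saw was about 6 N, when the jaws closed on the first piece and the tips probably touched the table. Later grasps were about 2 mm higher.

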